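Hold the front board on the loaded spice rack

ROBOT

A 7-joint arm with a two-finger parallel gripper is mounted at the origin on a cart in front of the work surface, level with it; the furniture and walls round the work are solid. World frame = base frame: x ahead of the robot, y to its left, z up, the work surface at z = 0. Lengths are in m, angles in rad, forces in N, time in s.
With the tool pointing down it reaches from about 0.425 to 0.825 m from the base axis. Payload 3.6 kg.
Tool frame: the origin (TCP) lies midway between the tips of the shut fingers; the grasp point (between the pads) lies 19 mm behind it; z points along the fingers, y is the line along which they close (so a half turn about z gives the same grasp; the last joint's range is limited). The gripper opens to 85 mm and grips with 20 to 120 N. Pads are 22 mm wide; open, the fingers measure 114 mm over their backs; the gripper's body (76 mm by 85 mm) begins 54 mm behind the grasp point. The pads swing forward as they close: fully open they stand 13 mm farther back than shut.
Start: joints at [-1.264, 0.615, -0.013, 1.423, 0.008, 1.103, -0.04], TCP at [0.212, 0.614, 0.231] pointing down, gripper open.
Joint ranges: [-3.12, 3.12], [-0.3, 2.06], [-1.34, 1.32], [0.26, 2.42], [-1.36, 4.5], [0.01, 1.98], [-2.84, 2.84]. Speed limits (rad/s): [2.79, 2.79, 3.14, 3.14, 3.14, 3.14, 3.14].

INTERFACE

Orientations are given as a rotation vector (axis times angle).
In Python, from bench import manip gives the robot as it stands. The module is installed in compiled form; this text tells all that it offers. Calls block until the motion is done:
- manip.movep(position, orientation): joint-space move of the TCP to a pose.
- manip.servo_line(position, speed=0.15, ori=None): straight line of the TCP; ori=None keeps the orientation; speed is the mean speed in m/s.
- manip.set_joints(angles): joint-space move.
- manip.grip(opening, grip_force=None): opening from 0.0 (shut) to 1.0 (fully open); grip_force is the grip in N (None keeps the last); returns when the fingers have stopped.
- manip.sleep(seconds).
- manip.inverse_kinematics(position, orientation): joint angles nearest the present ones, or None.
- manip.get_obs(): the state.
- manip.get_image(name): name is "scene" or "top" or "wrist"; returns the picture (384x512x3 uint8, red, green, blue); there is no depth.
- manip.camera_params(name): a dict with "fx", "fy", "cx", "cy" (pixels), "origin" and "attitude" of the camera in the world. Camera axes: x right, y down, z forward; pixel columns grow to the right and rows downward; lengths in m; the calibration is good to about 2 mm. A picture is of the moment at which its call begins: read the wrist's pose just before it. camera_params takes no time and is no camera call; for the wrist camera it gives the pose at the moment of the call.
A pose or a line that the arm cannot do raises manip.Unreachable and nothing moves.
- manip.finish_job(): hands the job in; it is judged then, once.
Trained networks look in the newest picture that a camera, given by its name, has taken for a name from the list of things; names that differ only in an ending like _2 or _b are one class to them, and where a whole thing is asked for, a point or a joint stands for the part that bears it (a point fixed in the world has none). Each returns a list of dicts, best first, with "p" (0 to 1); they miss things now and then, are a little off and sometimes report something else, mostly with a low value. They report only what shows in the picture. A call takes as long as a camera call.
- manip.cut_out(target, camera): "mask" (384x512 bool, what is visible of it) and "centre" ([column, row] in pixels, amid what is visible of it).
The state is a dict: "clock": time; "q": joint angles; "qd": joint speeds; "joint_torque": joint torques, N m; "tool_pos": TCP position; "orientation": TCP orientation; "contact_force": force on the tool from outside, world axes, zero at the start; "torque": the same for the moment, N m; "gripper_width": opening from 0.0 (shut) to 1.0 (fully open); "finger_force": force on a finger pad.
Only numpy, scipy, OpenCV 4.12 (cv2) and the standard library are available. Lean on these libraries where they do the work, as an engineer would, in place of code of your own. Each camera call takes 0.05 s, during which the arm holds its last target. There are 200 camera calls.

TASK

Close the loaded spice rack: pick up the loose wooden front board, stand it upright on the ledge at the open front of the rack with its ends flush with the two sides, and press it squarely against the two black rubber buffers with a steady total push of about 10 N (roughly 5 N on each). Keep pressing steadily for at least two seconds and finish while still holding it there, so that somebody can drive the screws; do not squash the buffers flat and leave the jars in the rack undisturbed.

Things in the scene. Friction and masses are not known exactly. Their poses are not given: they have to be found in the camera images.
- front_board: loose front board of brown wood with dark screw holes near both ends, 20 mm thick (its x), 200 mm long (its y), 60 mm high (its z), 0.16 kg or so, standing on its long edge before the rack; origin at the centre of its underside; both faces are alike, either may face the rack; grip it from above across its thickness
- rack: pale wooden spice rack, fixed, open at the front (towards the robot). Frame: x from the open front to the back, y to its left, z up; origin on the worktop, midway between the sides, in the plane of the free buffer faces. Side boards 16 mm thick at y = +92 and -92 mm, from x = 16 mm back, tops at z = 82 mm; back board at x = 117 to 125 mm; jars in a row at x = 84 mm
- rack_ledge (a point): on the ledge: the rack's bottom board is 12 mm thick, 204 mm wide and juts out at the open front from x = 0 to x = -35 mm (rack frame). This point is on its top at rack x = -10, y = 0, z = 12 mm: the front board's origin lies here when it just touches both buffers; pressed, it goes on towards the rack's +x by the buffers' compression. The board's y then lies along the rack's y
- buffer_left (a joint): compression of the left (+y) rubber buffer on the front end of the side board, a black block 14.5 mm wide, from 15 to 77 mm above the worktop; m, 0 when free, grows as it is pressed towards the rack's +x, 0.8 N per mm, flat at 14 mm (11 N); 6.5 mm is about 5 N
- buffer_right (a joint): compression of the right (-y) rubber buffer, same as the left one
- buffer_left_face (a point): centre of the left buffer's front face, 46 mm above the worktop; moves with the buffer
- buffer_right_face (a point): centre of the right buffer's front face, 46 mm above the worktop; moves with the buffer
- spice_a: glass spice jar with a yellow cap, 42 mm across, 96 mm tall, loose, standing in the rack; origin at the centre of its underside; leave alone
- salt_shaker: glass shaker with a grey domed top, 44 mm across, 90 mm tall, loose, standing in the rack; origin at the centre of its underside; leave alone
- spice_b: glass spice jar with a black cap, 45 mm across, 105 mm tall, loose, standing in the rack; origin at the centre of its underside; leave alone

How it is judged:
By the outcome, as a careful person would: the job done as asked, in the order asked, and still so for the second after the job is handed in, while the arm keeps its last pose, push and grip.
It also fails if it takes over 48 s, if anything falls off the work surface, if the arm or the gripper's body presses on something with over 40 N, if the wrist force passes 120 N, or if a joint passes its speed limit or range.

## Working session

There is one attempt and no reset: what is moved stays moved. The work goes in short steps, each a Python script; the robot and the scene stay as the last script left them, time stands still between calls to the robot, and variables do not carry over. Pictures are saved under pics/ and viewed, at most 10 in all, crops included, and the job is handed in when it is done.

```bash
mkdir -p pics; python3 - <<'E'
from bench import manip
import cv2, numpy as np
o=manip.get_obs(); print(o['clock'],o['orientation'],o['contact_force'])
ims=[]
for c in ("scene","top"):
    im=manip.get_image(c).copy()
    p=manip.camera_params(c); print(c,p)
    for n in("front_board","rack","buffer_left","buffer_right","buffer_left_face","rack_ledge"):
        try:
            for d in manip.cut_out(n,c)[:3]:
                m=d['mask'];r=cv2.minAreaRect(np.argwhere(m)[:,::-1].astype(np.float32))
                print(c,n,round(d['p'],2),np.round(d['centre'],1),m.sum(),np.round(cv2.boxPoints(r),1).tolist())
        except Exception as e: print(n,e)
    ims.append(im)
    cv2.imwrite(f"pics/{c}0.png",cv2.resize(im[:,:,::-1],(800,600),interpolation=cv2.INTER_CUBIC))
print(manip.get_obs()['clock'])
E
```

```text
0.0 [-0.52024007 -3.09780379  0.00421371] [ 0.42707254 -0.35769527 -0.57057614]
scene {'fx': 485.05976594551146, 'fy': 485.05976594551146, 'cx': 260.50764730232004, 'cy': 189.79829344521636, 'origin': array([ 0.04170985, -0.48758632,  0.42361935]), 'attitude': array([-1.89597087,  0.69552724, -0.42269336])}
scene front_board 0.96 [210.6 232. ] 2677 [[160.8000030517578, 213.60000610351562], [180.6999969482422, 187.0], [259.79998779296875, 246.3000030517578], [239.8000030517578, 272.8999938964844]]
scene rack 0.91 [315.7 209.2] 6642 [[241.3000030517578, 220.60000610351562], [273.29998779296875, 138.3000030517578], [395.6000061035156, 185.89999389648438], [363.70001220703125, 268.1000061035156]]
scene buffer_left 0.67 [266.3 185.4] 343 [[260.0, 169.0], [271.0, 169.0], [271.0, 200.0], [260.0, 200.0]]
scene buffer_right 0.79 [335.5 218.9] 409 [[329.0, 199.0], [341.0, 199.0], [341.0, 235.0], [329.0, 235.0]]
scene buffer_left_face 0.86 [263.8 182.6] 379 [[260.0, 168.0], [272.0, 168.0], [272.0, 200.0], [260.0, 200.0]]
scene rack_ledge 0.86 [314.1 205.6] 6537 [[241.3000030517578, 221.19999694
[... 211 characters left out ...]
'cy': 196.05458038402224, 'origin': array([0.45154819, 0.13472162, 0.91379202]), 'attitude': array([-2.17476839,  2.13871134, -0.16644344])}
top front_board 0.95 [248.8 269.9] 1006 [[198.60000610351562, 271.70001220703125], [199.3000030517578, 260.8999938964844], [298.6000061035156, 267.1000061035156], [297.8999938964844, 277.8999938964844]]
top rack 0.93 [269.9 177.1] 6491 [[222.39999389648438, 208.10000610351562], [225.6999969482422, 125.0], [326.1000061035156, 129.0], [322.79998779296875, 212.10000610351562]]
top rack_ledge 0.58 [272.8 175.6] 6573 [[222.39999389648438, 208.3000030517578], [225.60000610351562, 125.0], [326.0, 128.8000030517578], [322.8999938964844, 212.10000610351562]]
0.7
```

View pics/scene0.png

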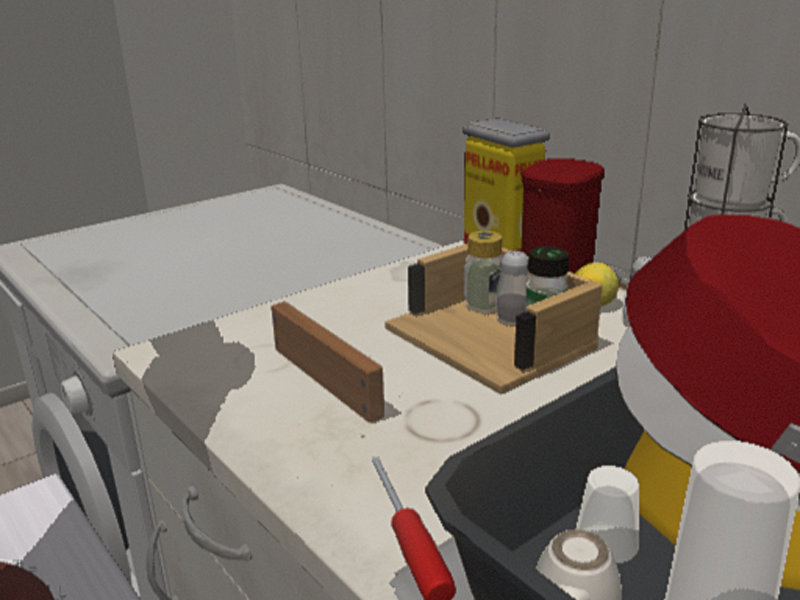

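View pics/top0.png

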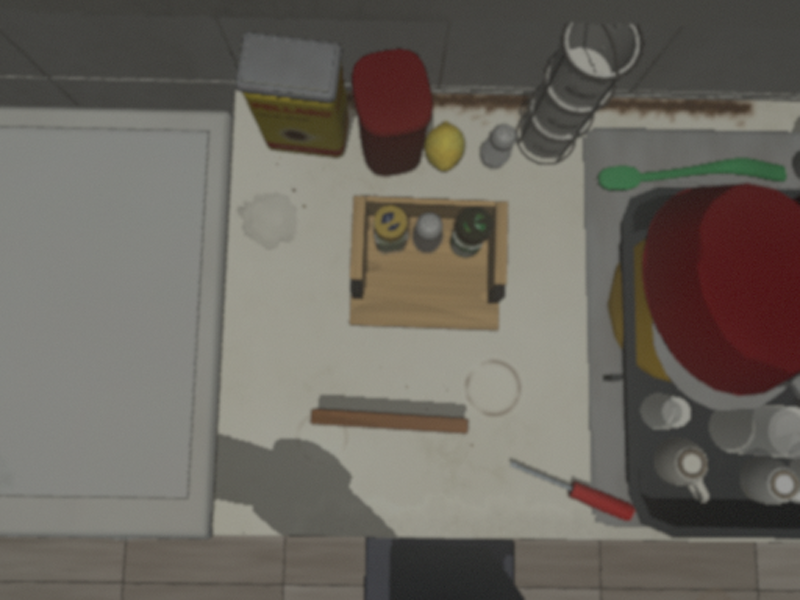

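The scene view shows the board upright before the rack (about 410,225 in 800x600 pixels, scaled from 210,232). The top view shows the board at (389,421), and the rack with its open front at about row 327 and its buffers at (357,288) and (497,293). Next I'll fit box models to both masks.

```bash
cat > h.py <<'E'
from bench import manip
import cv2, numpy as np
from scipy.optimize import minimize
from scipy.spatial.transform import Rotation as R
def box(x0,x1,y0,y1,z0,z1): return np.array([[x,y,z] for x in(x0,x1) for y in(y0,y1) for z in(z0,z1)])/1000.
BOARD=[box(-10,10,-100,100,0,60)]
BUFS=[box(0,16,s*92-7.25,s*92+7.25,15,77) for s in(1,-1)]
RACK=[box(-35,125,-102,102,0,12),box(16,125,84,100,12,82),box(16,125,-100,-84,12,82)]
S=4
def project(P,cam):
    c=(P-cam['origin'])@R.from_rotvec(cam['attitude']).as_matrix()
    return np.c_[cam['fx']*c[:,0]/c[:,2]+cam['cx'],cam['fy']*c[:,1]/c[:,2]+cam['cy']]
def place(p,pose): return R.from_euler('z',pose[2]).apply(p)+[pose[0],pose[1],pose[3] if len(pose)>3 else 0]
def render(boxes,pose,cam):
    im=np.zeros((384*S,512*S),np.uint8)
    for b in boxes:
        h=cv2.convexHull(((project(place(b,pose),cam)+.5)*S*16).astype(np.int32))
        cv2.fillConvexPoly(im,h,255,shift=4)
    return cv2.resize(im,(512,384),interpolation=cv2.INTER_AREA)/255.
def fit(boxes,views,x0):
    "views: (mask, cam, ignore)"
    def cost(p):
        c=0
        for m,cam,ig in views:
            r=render(boxes,p,cam); d=cv2.GaussianBlur(r-m,(0,0),1.); d[ig]=0
            c+=(np.abs(r-m)[~ig].sum()+ (d**2).sum())/m.sum()
        return c
    best=None
    x=np.array(x0,float)
    for step in(.03,.008,.003):
        sx=np.vstack([x]+[x+np.eye(len(x))[i]*step*(3 if i==2 else 1) for i in range(len(x))])
        r=minimize(cost,x,method='Nelder-Mead',options=dict(initial_simplex=sx,maxiter=150,xatol=1e-5,fatol=1e-5)); x=r.x
    return x,r.fun
def cut(n,c):
    d=manip.cut_out(n,c); return (d[0]['mask'],d[0]['p']) if d else (None,0)
def jars(c):
    ig=np.zeros((384,512),bool)
    for n in("spice_a","salt_shaker"):
        for d in manip.cut_out(n,c)[:2]:
            if d['p']>.4: ig|=d['mask']
    return cv2.dilate(ig.astype(np.uint8),np.ones((7,7)))>0
E
cat > f1.py <<'E'
from h import *
import pickle
V={}
for c in("scene","top"):
    manip.get_image(c); cam=manip.camera_params(c)
    V[c]=dict(cam=cam,b=cut("front_board",c)[0],r=cut("rack",c)[0],ig=jars(c),bl=cut("buffer_left",c)[0],br=cut("buffer_right",c)[0])
pickle.dump(V,open('v.pkl','wb'))
no=np.zeros((384,512),bool)
bv=[(v['b'].astype(float),v['cam'],no) for v in V.values()]
for sel in(bv,bv[:1],bv[1:]):
    print('board',*fit(BOARD,sel,[.31,.14,0,0] if len(sel)>1 else [.31,.14,0]))
for names in(("scene","top"),("scene",),("top",)):
    vs=[]
    for c in names:
        v=V[c]; m=v['r'].copy()
        for k in('bl','br'):
            if v[k] is not None: m|=v[k]
        ig=v['ig'].copy()
        vs.append((m.astype(float),v['cam'],ig))
    print('rack',names,*fit(RACK+BUFS+[box(117,125,-84,84,12,60)],vs,[.48,.10,0,0] if len(vs)>1 else [.48,.1,0]))
print(manip.get_obs()['clock'])
E
python3 f1.py
```

```text
board [ -15.18279161  103.10684669   50.89553289 -277.78273856] 3.753525176145495
board [ 0.67979794  0.2791789  -0.69101162] 1.8576634732661115
board [ 0.42488825  0.13033664 -0.04508607] 0.0746854572942057
rack ('scene', 'top') [ 5.85196540e-01  8.47132604e-02 -2.01071244e-02 -3.56295641e-04] 0.09600615219193029
rack ('scene',) [ 0.58447852  0.08583866 -0.02616535] 0.03535454833552417
rack ('top',) [ 0.58573895  0.08445907 -0.02213208] 0.05560558668896811
1.4
```

```bash
cat >> h.py <<'E'
def tool(yaw,flip=1):
    y=flip*np.array([np.cos(yaw),np.sin(yaw),0]); z=np.array([0,0,-1.])
    return R.from_matrix(np.c_[np.cross(y,z),y,z]).as_rotvec()
no=np.zeros((384,512),bool)
E
python3 - <<'E'
from h import *
import pickle
V=pickle.load(open('v.pkl','rb'))
bv=[(v['b'].astype(float),v['cam'],no) for v in V.values()]
for sel,x0 in((bv,[.425,.13,-.045,0]),(bv[:1],[.425,.13,-.045])):
    p,c=fit(BOARD,sel,x0); print('board',p,c)
    if len(p)==4: B=p
q0=np.array(manip.get_obs()['q'])
for f in(1,-1):
    q=manip.inverse_kinematics([B[0],B[1],.2],tool(B[2],f)); print(f,q)
    q=manip.inverse_kinematics([.585,.085,.1],tool(-.023,f)); print(f,q)
c=manip.camera_params('wrist'); o=manip.get_obs(); Rt=R.from_rotvec(o['orientation'])
print('cam in tool',Rt.inv().apply(c['origin']-o['tool_pos']),(Rt.inv()*R.from_rotvec(c['attitude'])).as_matrix().round(2).tolist(),c['fx'])
print(Rt.as_matrix().round(2).tolist())
E
```

```text
board [  31.7155188    73.23824474    1.74001118 -160.936549  ] 3.7535850188880433
board [0.39956326 1.75112749 0.21331821] 1.8644002309247576
1 None
1 [-0.38999952  0.69938773  0.34099789  1.74886129 -0.3218365   0.74861349
  0.09174707]
-1 None
-1 [ 0.09709873  0.71690738 -0.45704742  1.73230999  0.42004986  0.79095172
  2.5563732 ]
cam in tool [ 0.0788396  -0.00108759 -0.1418821 ] [[0.0, -0.95, -0.31], [1.0, -0.0, 0.0], [-0.0, -0.31, 0.95]] 275.7430860861944
[[-0.95, 0.33, -0.0], [0.33, 0.95, -0.0], [0.0, -0.0, -1.0]]
```

```bash
python3 - <<'E'
from h import *
import pickle
V=pickle.load(open('v.pkl','rb'))
for c,v in V.items():
    a=np.argwhere(v['b'])[:,::-1]; print(c,a.mean(0),len(a),project(np.array([[.425,.13,.03]]),v['cam']))
for i in range(4):
    manip.get_image('scene')
    for d in manip.cut_out('front_board','scene'): print(round(d['p'],2),d['centre'],d['mask'].sum()); 
    m=[d['mask'] for d in manip.cut_out('front_board','scene') if abs(d['mask'].sum()-2677)<700]
    if m: break
V['scene']['b']=m[0]; pickle.dump(V,open('v.pkl','wb'))
bv=[(v['b'].astype(float),v['cam'],no) for v in V.values()]
for sel,x0 in((bv,[.425,.13,-.045,0]),(bv[:1],[.425,.13,-.045])):
    print('board',*fit(BOARD,sel,x0))
E
```

```text
scene [266.05782313 182.90816327] 294 [[207.20827375 227.95203657]]
top [249.03249768 269.35747447] 1077 [[249.00427876 268.96594443]]
0.94 [210.3, 233.4] 2729
board [ 0.42489626  0.13091628 -0.04936414 -0.00106963] 0.1409045263429698
board [ 0.4244768   0.13086763 -0.05953209] 0.060416610754397984
```

```bash
python3 - <<'E'
from h import *
for z in(.014,.05,.08,.1,.12,.14,.16,.18):
  for f in(1,-1):
    q=manip.inverse_kinematics([.425,.131,z],tool(-.048,f)); print(z,f,None if q is None else np.round(q,2))
# pre-view of board via a reachable hover further from base
q=manip.inverse_kinematics([.50,.12,.2],tool(-.04)); print(q)
manip.set_joints(q)
o=manip.get_obs(); print(o['clock'],o['tool_pos'],o['contact_force'])
im=manip.get_image('wrist').copy(); cam=manip.camera_params('wrist')
for n in('front_board','rack'):
    for d in manip.cut_out(n,'wrist')[:2]: print(n,d['p'],d['centre'],d['mask'].sum())
for boxes,p,col in((BOARD,[.4249,.1309,-.049],(0,0,255)),(RACK[:1]+BUFS,[.5852,.0847,-.022],(0,255,0))):
    for b in boxes:
        h=cv2.convexHull(project(place(b,p),cam).astype(np.int32)); im=np.ascontiguousarray(im); cv2.polylines(im,[h],True,col[::-1],1)
cv2.imwrite('pics/w1.png',im[:,:,::-1])
E
```

```text
0.014 1 [-0.44  0.69  0.13  2.2  -0.32  0.27 -0.07]
0.014 -1 [-0.14  0.71 -0.31  2.19  0.65  0.33  2.09]
0.05 1 [-0.48  0.62  0.19  2.18 -0.32  0.36 -0.07]
0.05 -1 [-0.1   0.64 -0.37  2.17  0.55  0.42  2.18]
0.08 1 [-0.51  0.56  0.24  2.16 -0.3   0.45 -0.09]
0.08 -1 [-0.07  0.58 -0.4   2.15  0.47  0.49  2.26]
0.1 1 [-0.54  0.53  0.27  2.15 -0.29  0.5  -0.1 ]
0.1 -1 [-0.06  0.54 -0.42  2.13  0.42  0.54  2.31]
0.12 1 [-0.56  0.49  0.3   2.13 -0.27  0.56 -0.11]
0.12 -1 [-0.05  0.51 -0.43  2.11  0.37  0.59  2.36]
0.14 1 [-0.58  0.46  0.33  2.11 -0.25  0.61 -0.13]
0.14 -1 [-0.04  0.47 -0.43  2.09  0.32  0.64  2.4 ]
0.16 1 [-0.6   0.42  0.35  2.09 -0.23  0.67 -0.14]
0.16 -1 [-0.04  0.43 -0.43  2.07  0.28  0.69  2.45]
0.18 1 [-0.62  0.39  0.37  2.06 -0.21  0.72 -0.16]
0.18 -1 [-0.04  0.4  -0.42  2.05  0.24  0.74  2.49]
[-0.54523562  0.46385143  0.39020002  1.86275582 -0.22681095  0.85836886
 -0.08303855]
3.6083 [0.49993482 0.12175237 0.19990264] [-0.03591839 -0.05112508  0.42300415]
front_board 0.85 [187.2, 159.6] 4968
rack 0.9 [354.2, 177.6] 17780
```

View pics/w1.png

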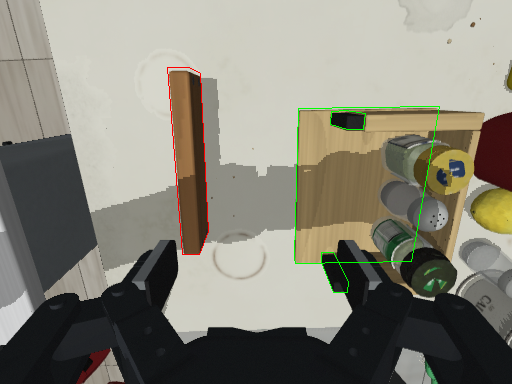

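The overlay matches the board (about 187,160) and the rack front (297,110 to 295,262) to within 1–2 px. Next I'll refine on the wrist view, grasp and lift.

```bash
python3 - <<'E'
from h import *
cam=manip.camera_params('wrist')
m,p=cut('front_board','wrist')
ig=np.zeros((384,512),bool); ig[235:]=True
w,c=fit(BOARD,[(m.astype(float),cam,ig)],[.425,.131,-.049]); print('wrist board',w,c)
mr,_=cut('rack','wrist')
bx=np.argwhere(mr); print('rack mask',bx.min(0),bx.max(0))
ig2=jars('wrist'); ig2[:, 375:]=True; ig2[232:]=True
wr,c2=fit(RACK+BUFS,[(mr.astype(float),cam,ig2)],[.5852,.0847,-.022]); print('wrist rack',wr,c2)
B=np.mean([w,[.4249,.1309,-.049]],0) if c<.15 and abs(w[0]-.4249)<.006 else np.array([.4249,.1309,-.049])
print(B)
q=manip.inverse_kinematics([B[0],B[1],.12],tool(B[2])); manip.set_joints(q)
manip.servo_line([B[0],B[1],.014],speed=.08)
o=manip.get_obs(); print(o['clock'],o['tool_pos'],o['contact_force'])
manip.grip(0.,60)
o=manip.get_obs(); print(o['clock'],o['tool_pos'],o['contact_force'],o['gripper_width'],o['finger_force'])
manip.servo_line([B[0]+.01,B[1],.08],speed=.1)
o=manip.get_obs(); print(o['clock'],o['tool_pos'],o['contact_force'],o['gripper_width'],o['finger_force'])
E
```

```text
wrist board [ 0.42499436  0.12718166 -0.05471325] 0.09830276750025574
rack mask [108 294] [293 483]
wrist rack [ 0.58439988  0.08307066 -0.02136941] 0.002919979047938909
[ 0.42494718  0.12904083 -0.05185662]
5.95 [0.42525154 0.1291432  0.01436954] [-0.18281212  0.13889358  0.30906931]
6.5667 [0.42493492 0.1290753  0.01418153] [-0.754139   -0.68188243  3.5623365 ] 0.22821411345950354 59.00686025619507
7.3833 [0.43427989 0.12898946 0.07953407] [-0.58582328 -0.28983725 -0.98583608] 0.22842144816869112 58.686681389808655
```

```bash
cat >> h.py <<'E'
RK=np.array([.585,.0842,-.0215])
def rk(x,y,z): return place(np.array([[x,y,z]]),RK)[0]
def st(t=''):
    o=manip.get_obs(); l=R.from_euler('z',-RK[2]).apply(o['tool_pos']-np.r_[RK[:2],0])*1000
    f=R.from_euler('z',-RK[2]).apply(o['contact_force']); yw=R.from_rotvec(o['orientation']).as_matrix()[:,1]
    print(t,round(o['clock'],2),'loc mm',l.round(2),'F',f.round(2),'T',np.round(o['torque'],2),'yaw',round(np.arctan2(yw[1],yw[0])-RK[2],4),'w',round(o['gripper_width'],3)); return l,f,o
E
python3 - <<'E'
from h import *
manip.servo_line(rk(-.06,0,.08),speed=.12,ori=tool(RK[2])); st()
manip.servo_line(rk(-.028,0,.036),speed=.1); manip.sleep(.3); st()
o=manip.get_obs(); P=o['tool_pos']
ims=[]
for c in('scene','top','wrist'):
    im=manip.get_image(c).copy(); cam=manip.camera_params(c)
    m,p=cut('front_board',c); print(c,p,m.sum() if m is not None else None)
    if m is not None and c!='wrist':
        # ignore region hidden by gripper: middle part of the board
        ig=render([box(-80,60,-55,55,0,300)],[P[0],P[1],RK[2]],cam)>0
        f,co=fit(BOARD,[(m.astype(float),cam,ig)],[P[0],P[1],RK[2],P[2]-.014]); print(f,co,'rack-local mm',R.from_euler('z',-RK[2]).apply([f[0]-RK[0],f[1]-RK[1],f[3]])*1000)
    im=np.ascontiguousarray(im)
    for boxes,pp,col in((BOARD,[P[0],P[1],RK[2],P[2]-.014],(255,0,0)),(RACK[:1]+BUFS,RK,(0,255,0))):
        for b in boxes: cv2.polylines(im,[cv2.convexHull(project(place(b,pp),cam).astype(np.int32))],True,col,1)
    ims.append(im)
s=cv2.resize(ims[0][130:290,200:400],(400,320),interpolation=cv2.INTER_CUBIC);t=cv2.resize(ims[1][120:280,180:380],(400,320),interpolation=cv2.INTER_CUBIC)
w=cv2.resize(ims[2],(373,280)); w=np.hstack([w,np.zeros((280,427,3),np.uint8)])
cv2.imwrite('pics/p2.png',np.vstack([np.hstack([s,t]),w])[:,:,::-1])
E
```

```text
8.37 loc mm [-61.08   0.43  79.67] F [-0.82  0.81 -1.27] T [ 0.05 -0.01 -0.01] yaw 0.0006 w 0.226
 9.36 loc mm [-27.97   0.12  36.48] F [ 0.7  -0.76 -1.18] T [-0.03 -0.01 -0.09] yaw 0.0001 w 0.229
scene 0.89 2269
[ 0.56372987  0.09440956 -0.01690532  0.01751928] 0.0022012977021034818 rack-local mm [-21.48470468   9.74992881  17.51928443]
top 0.62 404
[ 0.55864093  0.08618797 -0.01749201  0.00837222] 0.08157937061373845 rack-local mm [-26.3957168    1.42083801   8.37222106]
wrist 0.92 15722
```

View pics/p2.png

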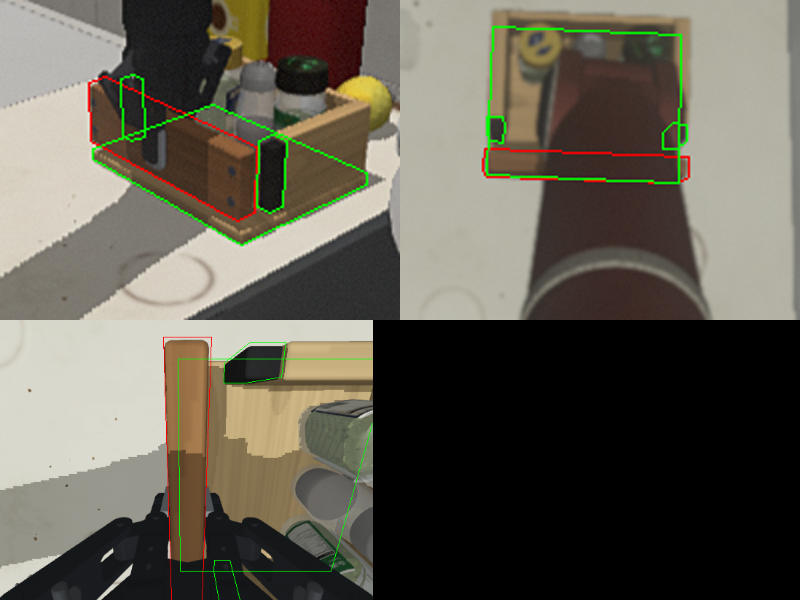

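The board is level and parallel in front of the buffers. In the wrist view its left end lies about 4 px (about 2 mm) short of the model, so I'll measure the y offset between board and rack within each camera.

```bash
python3 - <<'E'
from h import *
import pickle
V=pickle.load(open('v.pkl','rb'))
l,f,o=st(); P=o['tool_pos']; z=P[2]-.014
def loc(p): return R.from_euler('z',-RK[2]).apply([p[0]-RK[0],p[1]-RK[1],0])[:2]*1000
def fitxy(boxes,view,yaw,z,x0):
    m,cam,ig=view
    def cost(p):
        r=render(boxes,[p[0],p[1],yaw,z],cam); d=cv2.GaussianBlur(r-m,(0,0),1.); return (np.abs(r-m)[~ig].sum()+(d[~ig]**2).sum())/m.sum()
    r=minimize(cost,x0,method='Nelder-Mead',options=dict(initial_simplex=np.array([x0,[x0[0]+.006,x0[1]],[x0[0],x0[1]+.006]]),xatol=1e-5)); return r.x,r.fun
cam=V['scene']['cam']
m,p=cut('front_board','scene')
ig=render([box(-60,60,-60,45,-10,300)],[P[0],P[1],RK[2],0],cam)>0
# ignore only above/at the fingers
b,c=fitxy(BOARD,(m.astype(float),cam,ig),RK[2],z,[P[0],P[1]]); print('scene board',loc(b),c)
r,c=fitxy(RACK+BUFS+[box(117,125,-84,84,12,60)],((V['scene']['r']|V['scene']['bl']|V['scene']['br']).astype(float),cam,V['scene']['ig']),RK[2],0,list(RK[:2])); print('scene rack',loc(r),c)
cam=manip.camera_params('wrist')
m,p=cut('front_board','wrist'); ig=no.copy(); ig[215:]=True
b,c=fitxy(BOARD,(m.astype(float),cam,ig),RK[2],z,[P[0],P[1]]); print('wrist board',loc(b),c)
for n in('buffer_left',):
    for d in manip.cut_out(n,'wrist')[:2]:
        print(n,d['p'],d['centre'],d['mask'].sum())
        if d['centre'][1]<150:
            r,c=fitxy(BUFS[:1],(d['mask'].astype(float),cam,ig),RK[2],0,list(RK[:2])); print('wrist buf',loc(r),c)
m,p=cut('rack','wrist'); print(p,m.sum())
E
```

```text
9.66 loc mm [-27.99   0.04  36.09] F [-0.53  0.51 -2.12] T [ 0.    0.   -0.01] yaw 0.0 w 0.23
scene board [-26.25605913   4.00383374] 4.5394003235418223e-07
scene rack [-0.32963354  1.16614227] 0.03560927845910905
wrist board [-28.57883056  -1.29644046] 0.06719726034568281
buffer_left 0.66 [348.8, 61.7] 3378
wrist buf [-1.12204314 -1.25150205] 0.14167311544701516
0.65 9501
```

```bash
python3 - <<'E'
from h import *
import pickle
V=pickle.load(open('v.pkl','rb'))
P=manip.get_obs()['tool_pos']; z=P[2]-.014
cam=V['scene']['cam']; m,p=cut('front_board','scene')
ig=no.copy(); ig[:,254:315]=True; ig[:165,:]|=(np.arange(512)>250)[None]
def cost(y):
    q=P+R.from_euler('z',RK[2]).apply([0,y,0]); r=render(BOARD,[q[0],q[1],RK[2],z],cam); return np.abs(r-m)[~ig].sum()
ys=np.arange(-6,7,1.); print('scene y cost',dict(zip(ys,[round(cost(y/1000)) for y in ys])))
manip.servo_line(rk(-.016,0,.034),speed=.05,ori=tool(RK[2])); manip.sleep(.3)
def mean(n=6):
    F=[]
    for _ in range(n): manip.sleep(.03); F.append(manip.get_obs()['contact_force'])
    return R.from_euler('z',-RK[2]).apply(np.mean(F,0))
f0=mean(); print('base',f0.round(2)); np.save('f0.npy',f0)
h=.030
while h>.019:
    manip.servo_line(rk(-.016,0,h),speed=.03); f=mean(4)-f0
    print(round(h*1000,1),f.round(2))
    if f[2]>2.: break
    h-=.001
st()
E
```

```text
scene y cost {np.float64(-6.0): 272, np.float64(-5.0): 246, np.float64(-4.0): 221, np.float64(-3.0): 198, np.float64(-2.0): 177, np.float64(-1.0): 154, np.float64(0.0): 140, np.float64(1.0): 127, np.float64(2.0): 117, np.float64(3.0): 109, np.float64(4.0): 118, np.float64(5.0): 141, np.float64(6.0): 167}
base [-0.13  0.23 -1.63]
30.0 [ 0.55 -0.36  0.1 ]
29.0 [ 0.11 -0.3   0.28]
28.0 [-0.01 -0.42  0.27]
27.0 [ 0.14 -0.18  0.16]
26.0 [-0.21  0.29  2.77]
 12.75 loc mm [-1.572e+01  2.000e-02  2.623e+01] F [-0.46  0.04  1.25] T [-0.   -0.01  0.04] yaw -0.0 w 0.221
```

Ledge contact came at TCP z = 26 mm, as expected. Before pressing, I'll check the flushness in close-up.

```bash
python3 - <<'E'
from h import *
P=manip.get_obs()['tool_pos']; z=P[2]-.014
out=[]
for c,(r0,r1,c0,c1) in(('wrist',(0,150,180,480)),('scene',(150,270,235,395))):
    cam=manip.camera_params(c); im=manip.get_image(c)[r0:r1,c0:c1]; k=(800 if c=='wrist' else 400)/(c1-c0)
    im=cv2.resize(im,None,fx=k if c=='wrist' else k,fy=k,interpolation=cv2.INTER_CUBIC)
    if c=='wrist':
        # line through rack-local y=100 at z=72 (board) and z=82 (sides)
        for zz,x0,x1,col in((.072,-.03,.0,(255,0,0)),(.082,.016,.06,(0,255,0))):
            q=(project(np.array([rk(x0,.1,zz),rk(x1,.1,zz)]),cam)+.5-[c0,r0])*k
            cv2.line(im,*[tuple(int(v) for v in a) for a in q],col,1)
        print(np.round(project(np.array([rk(-.016,.1,.072),rk(.03,.1,.082)]),cam),1))
        im=im[:,:]
    out.append(im)
cv2.imwrite('pics/w3.png',out[0][:,:,::-1]); cv2.imwrite('pics/s3.png',cv2.resize(out[1],None,fx=2,fy=2,interpolation=cv2.INTER_CUBIC)[:,:,::-1])
E
```

```text
[[256.3  24.2]
 [424.8  14.7]]
```

View pics/w3.png

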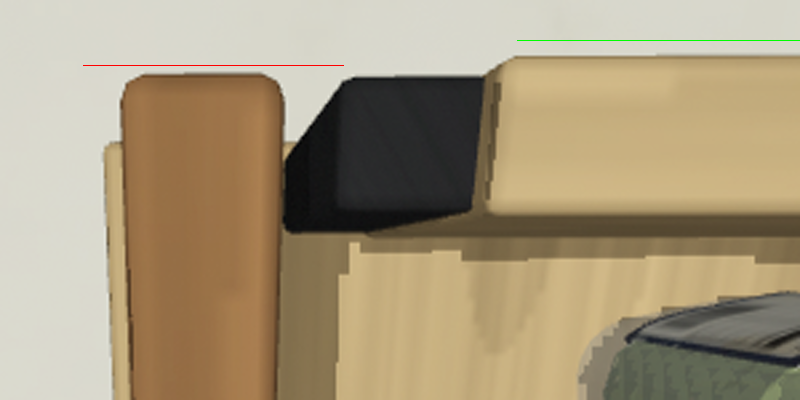

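View pics/s3.png

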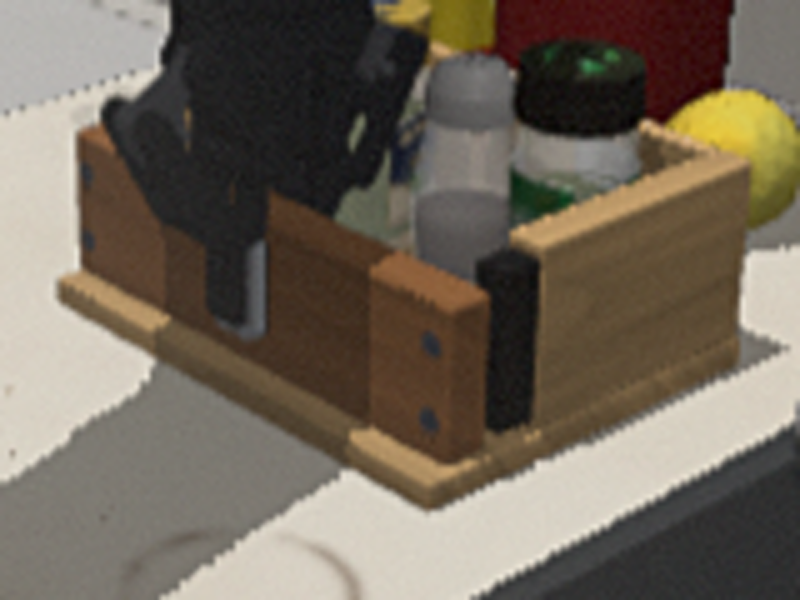

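The wrist close-up puts the board end about 1.2 mm right of its model line and the side board about 2.2 mm right of its own. The board is therefore about 0.9 mm too far left, and the scene view agrees. I'll shift it by -1 mm, set it down and press with force feedback.

```bash
cat > press.py <<'E'
from h import *
Q=R.from_euler('z',-RK[2])
def mean(n=6):
    F=[];T=[]
    for _ in range(n):
        manip.sleep(.03); o=manip.get_obs(); F.append(o['contact_force']);T.append(o['torque'])
    return np.r_[Q.apply(np.mean(F,0)),np.mean(T,0)]
E
python3 - <<'E'
from press import *
manip.servo_line(rk(-.016,0,.029),speed=.05); manip.servo_line(rk(-.016,-.001,.029),speed=.03); manip.sleep(.2)
f0=mean(8); np.save('f0.npy',f0)
manip.servo_line(rk(-.016,-.001,.0262),speed=.03); print('down',(mean()-f0).round(2))
x=-.013
manip.servo_line(rk(x,-.001,.0262),speed=.02)
while x<.001:
    f=mean(4)-f0; l=Q.apply(manip.get_obs()['tool_pos']-np.r_[RK[:2],0])*1000
    print(round(x*1000,1),l.round(2),f.round(2))
    if f[0]<-8.5: break
    x+=.001 if f[0]>-7 else .0005
    manip.servo_line(rk(x,-.001,.0262),speed=.01)
st(); np.save('x.npy',x)
E
```

```text
down [ 0.99  0.29  0.94  0.01 -0.13  0.  ]
-13.0 [-14.09  -1.02  26.26] [-3.01  0.02  6.38  0.    0.83  0.  ]
-12.0 [-12.44  -1.02  26.26] [-3.52  0.12  7.1   0.01  0.86  0.  ]
-11.0 [-11.28  -1.02  26.28] [-4.02 -0.12  6.94  0.01  0.84  0.02]
-10.0 [-10.37  -0.99  26.27] [-4.05  0.5   6.63  0.04  0.89 -0.01]
-9.0 [-10.16  -1.01  26.27] [-5.27 -0.07  8.37  0.05  1.13 -0.02]
-8.0 [-9.8  -0.98 26.3 ] [-5.64 -0.34  9.71 -0.03  1.35 -0.02]
-7.0 [-9.5  -0.95 26.28] [-7.210e+00 -2.500e-01  1.096e+01 -4.000e-02  1.540e+00 -1.000e-02]
-6.5 [-9.48 -0.96 26.28] [-7.950e+00  4.600e-01  1.162e+01  1.000e-02  1.720e+00 -1.000e-02]
-6.0 [-9.46 -0.98 26.29] [-8.48  0.27 12.64 -0.04  1.91 -0.02]
-5.5 [-9.15 -0.98 26.27] [-9.01 -0.57 13.15 -0.02  1.91  0.02]
 18.15 loc mm [-9.15 -0.98 26.27] F [-9.15 -0.49 11.78] T [-0.07  1.88  0.02] yaw 0.0002 w 0.231
```

Friction on the ledge takes most of the push: Fz is up to 13 N and the board drags. I'll back off, lift slightly, press clear of the ledge, then lower until it just touches.

```bash
python3 - <<'E'
from press import *
manip.servo_line(rk(-.014,-.001,.0275),speed=.03); manip.servo_line(rk(-.014,-.001,.030),speed=.03);manip.sleep(.3)
f0=mean(8); print('base',f0.round(2)); np.save('f0.npy',f0); st()
z=.0285
while z>.0245:
    manip.servo_line(rk(-.014,-.001,z),speed=.02); f=mean(4)-f0; print(round(z*1000,2),f.round(2))
    if f[2]>1: break
    z-=.0005
st()
cam=manip.camera_params('scene'); im=manip.get_image('scene')[150:270,235:395]
cv2.imwrite('pics/s4.png',cv2.resize(im,None,fx=5,fy=5,interpolation=cv2.INTER_CUBIC)[:,:,::-1])
E
```

```text
base [-0.12 -0.15 -1.46 -0.    0.    0.02]
 19.4 loc mm [-14.02  -1.01  29.97] F [ 0.15  0.04 -1.4 ] T [0.03 0.02 0.02] yaw 0.0 w 0.225
28.5 [ 0.17  0.13 -0.71  0.01  0.02 -0.02]
28.0 [-0.07  0.33 -0.1  -0.01 -0.01  0.  ]
27.5 [ 0.19  0.05 -0.29 -0.02 -0.01 -0.03]
27.0 [ 0.33  0.15 -0.23 -0.04 -0.01 -0.04]
26.5 [ 0.21  0.07 -0.53 -0.02  0.02 -0.01]
26.0 [-0.81  0.25  3.01 -0.02  0.14 -0.02]
 21.7 loc mm [-13.89  -1.    26.26] F [-0.71  0.2   1.93] T [ 0.05  0.18 -0.  ] yaw -0.0 w 0.23
```

View pics/s4.png

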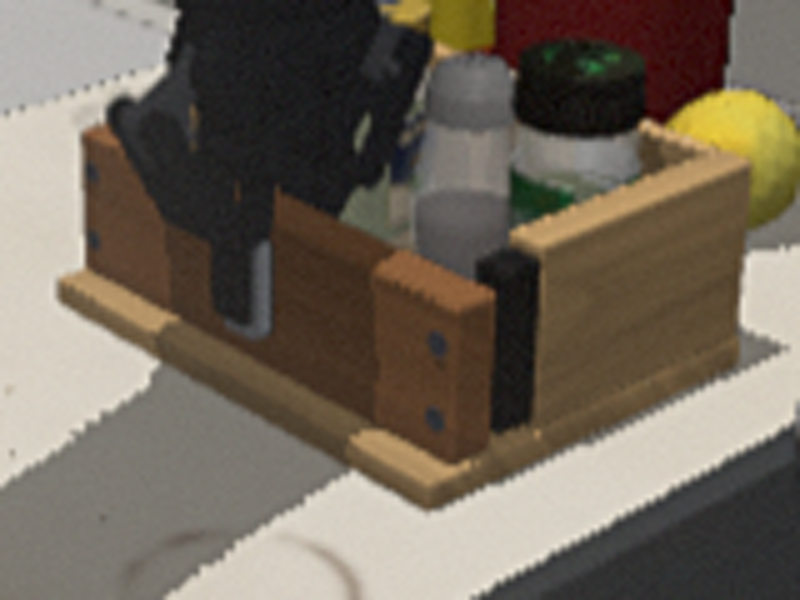

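The board is still upright and parallel, at about (290,280) with its end at 490. Now the press, lifted 0.7 mm.

```bash
python3 - <<'E'
from press import *
f0=np.load('f0.npy'); Z=.0270
manip.servo_line(rk(-.014,-.001,Z),speed=.02); manip.servo_line(rk(-.011,-.001,Z),speed=.03)
x=-.009
while x<.008:
    manip.servo_line(rk(x,-.001,Z),speed=.03); f=mean(4)-f0
    l=Q.apply(manip.get_obs()['tool_pos']-np.r_[RK[:2],0])*1000
    print(round(x*1000,1),l.round(2),f.round(2))
    if f[0]<-9.3 or l[0]>-2: break
    x+=np.clip((9.7+f[0])/1.6*.6,.5,2)/1000
np.save('x.npy',x); st()
E
```

```text
-9.0 [-9.6  -1.01 26.79] [-1.33  0.34 -0.61  0.    0.28 -0.04]
-7.0 [-7.96 -1.01 26.77] [-4.01  0.03  0.97  0.01  0.66 -0.01]
-5.0 [-6.77 -1.03 26.77] [-5.98 -0.12  2.35 -0.01  1.07 -0.04]
-3.6 [-6.03 -0.99 26.78] [-6.87 -0.12  3.46  0.01  1.27 -0.03]
-2.5 [-5.52 -0.98 26.75] [-7.67 -0.18  4.4  -0.02  1.41 -0.  ]
-1.8 [-5.15 -0.99 26.74] [-8.7   0.06  5.01 -0.01  1.53 -0.02]
-1.3 [-4.93 -0.98 26.73] [-8.96 -0.15  6.02 -0.01  1.59 -0.01]
-0.8 [-4.66 -0.97 26.7 ] [-9.33  0.33  5.82 -0.04  1.69 -0.01]
 25.32 loc mm [-4.66 -0.97 26.7 ] F [-9.42  0.13  5.15] T [-0.03  1.72  0.02] yaw 0.0003 w 0.224
```

```bash
python3 - <<'E'
from press import *
f0=np.load('f0.npy'); x=float(np.load('x.npy')); Z=.0270
def rep(t):
    f=mean(5)-f0; o=manip.get_obs(); l=Q.apply(o['tool_pos']-np.r_[RK[:2],0])*1000
    M=Q.as_matrix()@R.from_rotvec(o['orientation']).as_matrix()
    print(t,round(o['clock'],2),l.round(2),f.round(2),'tilt mrad',(M[:2,2]*1000).round(2)); return l,f
rep('a')
for i in range(3):
    x+=.0006; manip.servo_line(rk(x,-.001,Z),speed=.02); l,f=rep('push')
    if l[0]>-4.15 or f[0]<-10.2: break
for z in(.0268,.0266,.0264):
    manip.servo_line(rk(x,-.001,z),speed=.02); l,f=rep('low %g'%z)
    if f[2]>8: break
np.save('x.npy',x)
a=manip.get_image('wrist')[0:240,160:480]; b=manip.get_image('scene')[160:280,250:410]
cv2.imwrite('pics/f5.png',np.vstack([cv2.resize(a,(400,300)),cv2.resize(b,(400,300),interpolation=cv2.INTER_CUBIC)])[:,:,::-1])
E
```

```text
a 25.48 [-4.68 -1.   26.7 ] [-9.77  0.01  5.5  -0.02  1.68 -0.02] tilt mrad [-8.44  0.24]
push 25.9 [-4.39 -0.98 26.69] [-9.46 -0.64  5.76  0.03  1.74 -0.01] tilt mrad [-9.1   0.29]
push 26.32 [-4.1  -0.95 26.63] [-10.11   0.27   6.38   0.     1.83  -0.  ] tilt mrad [-9.77  0.3 ]
low 0.0268 26.73 [-4.14 -0.94 26.39] [-10.39   0.15   5.86  -0.     1.82  -0.02] tilt mrad [-9.84  0.3 ]
low 0.0266 27.15 [-4.1  -0.96 26.36] [-10.95   0.     7.16  -0.05   1.89  -0.04] tilt mrad [-9.72  0.33]
low 0.0264 27.57 [-4.08 -0.94 26.37] [-1.104e+01  1.000e-02  7.610e+00 -4.000e-02  1.930e+00 -5.000e-02] tilt mrad [-9.67  0.41]
```

View pics/f5.png

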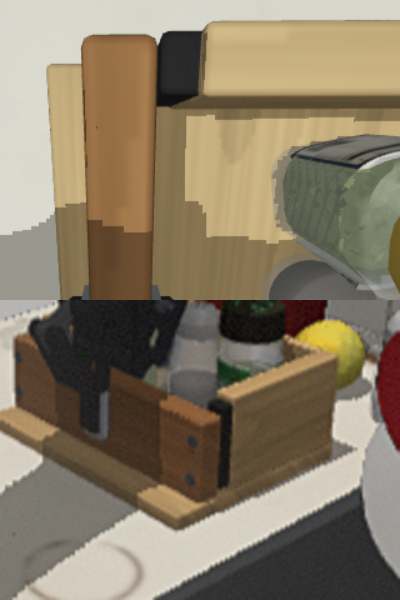

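The board is on the ledge, against the buffers and flush at both visible ends, with the jars untouched. The arm's compliance tips it by about 0.55°, so I'll trim that out, ease the downward load, hold and check.

```bash
python3 - <<'E'
from press import *
f0=np.load('f0.npy'); x=float(np.load('x.npy'))
def ori(a): return (R.from_euler('z',RK[2])*R.from_euler('y',a)*R.from_rotvec(tool(0))).as_rotvec()
def rep(t):
    f=mean(8)-f0; o=manip.get_obs(); l=Q.apply(o['tool_pos']-np.r_[RK[:2],0])*1000
    M=Q.as_matrix()@R.from_rotvec(o['orientation']).as_matrix(); g=l-19*M[:,2]
    print(t,round(o['clock'],2),l.round(2),'grasp x',g[0].round(2),f.round(2),'tilt',(M[:2,2]*1000).round(2)); return g,f
rep('a')
for a in(-.005,-.010):
    manip.servo_line(rk(x,-.001,.0266),speed=.01,ori=ori(a)); manip.sleep(.2); rep('tilt')
np.save('x.npy',x)
E
```

```text
a 27.93 [-4.1  -0.95 26.33] grasp x -3.91 [-10.64  -0.04   7.87  -0.06   1.95  -0.03] tilt [-9.75  0.39]
tilt 28.65 [-4.12 -0.93 26.28] grasp x -4.03 [-10.43  -0.25   6.9   -0.05   1.9   -0.02] tilt [-4.83  0.3 ]
tilt 29.37 [-4.07 -0.97 26.27] grasp x -4.08 [-9.97 -0.35  6.39 -0.03  1.96 -0.04] tilt [0.18 0.32]
```

```bash
python3 - <<'E'
from press import *
f0=np.load('f0.npy')
for _ in range(4):
    manip.sleep(.6); o=manip.get_obs(); print(round(o['clock'],2),(mean(5)-f0).round(2),(Q.apply(o['tool_pos']-np.r_[RK[:2],0])*1000).round(2),round(o['finger_force'],1))
print(manip.finish_job())
E
```

```text
29.97 [-9.95 -0.04  6.9  -0.04  1.96 -0.03] [-4.09 -0.93 26.26] 59.6
30.73 [-10.01  -0.08   6.02  -0.03   1.94  -0.04] [-4.08 -0.94 26.25] 59.6
31.5 [-10.01  -0.37   6.44  -0.04   1.97  -0.02] [-4.06 -0.95 26.29] 59.6
32.27 [-10.31  -0.27   6.45  -0.02   1.99  -0.02] [-4.08 -0.98 26.26] 59.7
the job is handed in; nothing more can be done
None
```

I handed the job in at about 32 s with the arm still holding the board upright on the ledge, its ends flush to within about 1 mm by the camera views, pressing at a steady 10 N for about 3 s; the jars looked undisturbed, and the buffer compression (about 6.3 mm) is inferred from tool position, not measured at each buffer.

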